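# Pin the tube wheel onto its rotator

## Task

Two small tube rotators stand on the lab bench; only one has a wheel of tubes on its shaft. Secure that wheel: push the backed-out linchpin of that rotator fully down into the shaft, and then swing the pin's wire ring over the free end of the shaft and down as far as it goes. Do not touch the empty rotator, whose pin stays as it is.

Things in the scene. Friction and masses are not known exactly. Their poses are not given: they have to be found in the camera images.
- pin_head (a point): Top centre of the wheel rotator's linchpin head: steel, 28 mm along the shaft x 26 wide x 14 high, on an upright 9 mm pin in a level 24 mm shaft (axis 75 mm up). z up; x along the shaft to its free end, 14 mm from the pin axis. Towards -x: wheel sleeve (36 mm diameter) from 17 mm, tube wheel (103 mm over tubes) from 87 mm, then motor box (112 mm high). Point is 123 mm up backed out, 101 home.
- linchpin (a joint): How far that pin is pushed down, in m: 0 fully backed out, 0.022 fully home (head sitting on the shaft). It starts at 0 to 0.006, slides stiffly (about 4 N) and stays where it is left.
- ring (a joint): Angle (rad) of the pin's round wire ring, 46 mm mean diameter, 5 mm wire. Stiff hinge on its own rim (0.6 N at far rim), stays put; hinge lies 7 mm below pin_head and 4 mm to -x, turning about pin_head's y. 0: leans 60 deg back from upright, to the wheel; 1.047 upright; 2.618 level, out past the shaft's free end; 3.578 stop, 55 deg below level. Starts 0.1 to 0.5, clear of the head's top.
- spare_rotator: The empty rotator: same machine, pin and ring, bare shaft; not to be touched. Origin on the bench under its pin; x axis along its shaft to the free end, 14 mm from the pin; its motor box (112 mm high, 120 wide) reaches 205 mm the other way; its raised pin head reaches 123 mm and its ring 155 mm above the bench.

How it is judged:
On the way, in this order (a step that is already met when the one before it is completed fails the run):
1. the linchpin is pushed home (within 3 mm) while its ring is still back or upright (value of joint linchpin above 0.019 m and value of joint ring below 1.7 rad), for 0.1 s.
2. the ring is swung over the shaft's free end and down (within about 20 degrees of its stop), the pin still home (value of joint linchpin above 0.019 m and value of joint ring above 3.2 rad), for 0.1 s.
At the end, for the whole second after the job is handed in: The linchpin of the rotator with the tube wheel is home (pushed at least 19 of 22 mm), and its ring lies over the shaft's free end and down (joint at least 3.2 rad, stop at 3.578), at rest (all of step 2 and velocity of joint ring below 0.1 rad/s); the robot touches nothing.
It fails at once if the empty rotator, its pin or its ring is touched (more than 1.5 N) (contact force between any of the fingers, the arm and spare_rotator above 1.5 N).
It also fails if it takes over 45 s, if anything falls off the work surface, if the arm or the gripper's body presses on something with over 40 N, if the wrist force passes 120 N, or if a joint passes its speed limit or range.

## Robot

A 6-joint arm with a two-finger parallel gripper is mounted at the origin on the work surface. World frame = base frame: x ahead of the robot, y to its left, z up, the work surface at z = 0. Lengths are in m, angles in rad, forces in N, time in s.
With the tool pointing down it reaches from about 0.35 to 0.95 m from the base axis. Payload 17.4 kg.
Tool frame: the origin (TCP) lies on the mounting face of the last link; the fingertips stand 186 mm ahead of it and the grasp point (between the pads) lies 167 mm ahead of it (env.pinch_z is the distance from the TCP to the grasp point, in m); z points along the fingers, x is the direction in which the jaws open and shut, and the axes are right-handed (so a half turn about z gives the same grasp; the last joint's range is limited). The gripper opens to 93 mm and grips with 3 to 60 N. Pads are 15 mm wide; open, the fingers measure 128 mm over their backs; the gripper's body (75 mm by 188 mm) begins 65 mm behind the grasp point.
Start: joints at [1.264, 0.116, 1.442, -0, 1.584, -0.038], TCP at [0.179, 0.651, 0.405] pointing down, gripper open.
Joint ranges: [-2.83, 2.83], [-0.83, 2.19], [0.07, 2.5], [-1.14, 4.28], [0.01, 3], [-2.97, 2.97]. Speed limits (rad/s): [1.89, 1.89, 2.22, 3.14, 3.14, 3.14].

## Interface

Orientations are given as a 3x3 rotation matrix whose columns are the frame's x, y, z axes.
In Python, from bench import env gives the robot as it stands. Calls block until the motion is done:
- env.movep(position, orientation): joint-space move of the TCP to a pose.
- env.move_straight(position, orientation=None, v=0.15): straight line of the TCP; orientation=None keeps the orientation; v is the mean speed in m/s.
- env.set_joints(angles): joint-space move.
- env.gripper_to(opening, effort=None): finger opening in m; effort is the grip in N (None keeps the last); returns when the fingers have stopped.
- env.sleep(seconds).
- env.ik(position, orientation): joint angles nearest the present ones, or None.
- env.state(): the state.
- env.snapshot(name): name is "scene" or "top" or "wrist"; returns a dict with "color" (480x640x3 uint8, red, green, blue), "intrinsics" (3x3 intrinsics, pixels), "dist" ([k1, k2, p1, p2, k3] as OpenCV has them; the pictures are not rectified), "T" (4x4, takes a point from camera to world coordinates). Camera axes: x right, y down, z forward; pixel columns grow to the right and rows downward; lengths in m; the calibration is good to about 2 mm. A picture is of the moment at which its call begins. There is no depth.
A pose or a line that the arm cannot do raises env.MotionError and nothing moves.
- env.job_done(): hands the job in, once; it reports no verdict.
The state is a dict: "clock": time; "qpos": joint angles; "joint_velocities": joint speeds; "joint_efforts": joint torques, N m; "ee_pos": TCP position; "tool_rot": TCP orientation; "ft_force": force on the tool from outside, world axes, zero at the start; "ft_torque": the same for the moment, N m; "gripper_width": finger opening in m.
Only numpy, scipy, OpenCV 4.12 (cv2) and the standard library are available. Lean on these libraries where they do the work, as an engineer would, in place of code of your own. Each camera call takes 0.05 s, during which the arm holds its last target.

## Working session

There is one attempt and no reset: what is moved stays moved. The work goes in short steps, each a Python script; the robot and the scene stay as the last script left them, time stands still between calls to the robot, and variables do not carry over. Pictures are saved under pics/ and viewed, and the job is handed in when it is done.

```bash
mkdir -p pics; ls
python3 - <<'E'
from bench import env
import cv2
for n in ["scene","top","wrist"]:
    s=env.snapshot(n); cv2.imwrite(f"pics/{n}0.png",s["color"][:,:,::-1]); print(n,s["T"].round(3).tolist(),s["intrinsics"].round(1).tolist(),s["dist"])
print(env.state()["clock"],env.pinch_z)
E
```

```text
pics
scene [[0.774, 0.422, -0.472, 0.933], [0.633, -0.538, 0.557, -0.527], [-0.019, -0.73, -0.684, 0.669], [0.0, 0.0, 0.0, 1.0]] [[563.7, 0.0, 312.3], [0.0, 563.7, 234.7], [0.0, 0.0, 1.0]] [0.01205988 0.         0.         0.         0.        ]
top [[-0.013, -0.982, 0.189, 0.41], [-0.999, 0.019, 0.027, -0.081], [-0.03, -0.189, -0.982, 0.823], [0.0, 0.0, 0.0, 1.0]] [[604.4, 0.0, 320.9], [0.0, 604.4, 241.0], [0.0, 0.0, 1.0]] [-0.03720265  0.          0.          0.          0.        ]
wrist [[0.265, 0.928, 0.262, 0.104], [0.964, -0.255, -0.073, 0.67], [-0.001, 0.272, -0.962, 0.385], [0.0, 0.0, 0.0, 1.0]] [[426.4, 0.0, 321.9], [0.0, 426.4, 234.8], [0.0, 0.0, 1.0]] [-0.03603556  0.          0.          0.          0.        ]
0.15 0.1673
```

View pics/scene0.png

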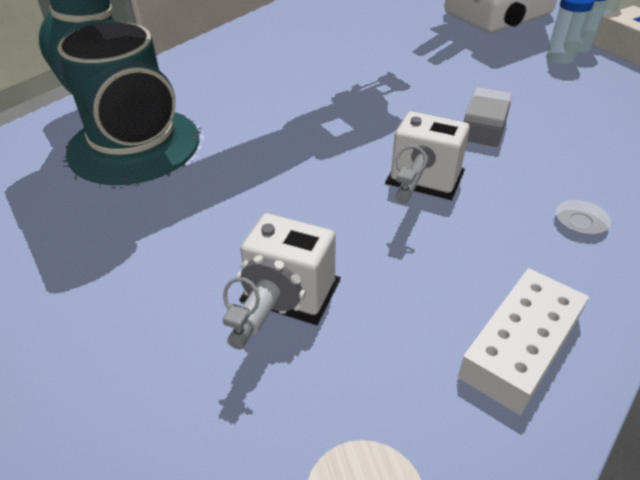

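View pics/top0.png

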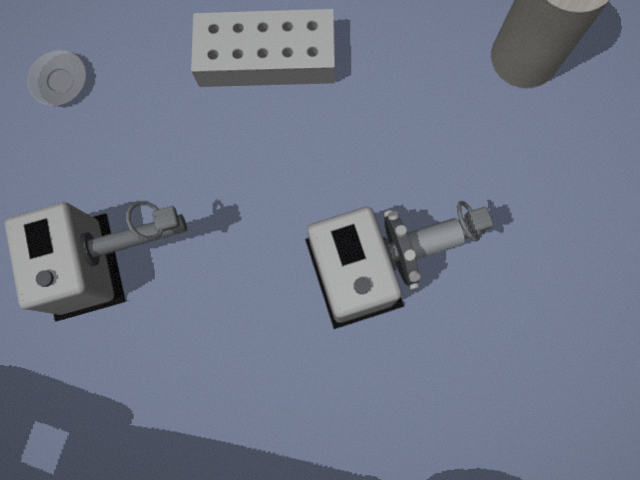

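The wheel rotator is at top (481,217) / scene (237,315), and the spare is at top (165,217) / scene (405,175). I'll enlarge these areas.

Run:
```python
import cv2
a=cv2.imread("pics/scene0.png")[260:360,200:310]; b=cv2.imread("pics/top0.png")[180:260,420:520]
cv2.imwrite("pics/sc.png",cv2.resize(a,None,fx=6,fy=6,interpolation=2)[:600]); cv2.imwrite("pics/tc.png",cv2.resize(b,None,fx=7,fy=7,interpolation=2))
```

```text
(no output)
```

View pics/sc.png

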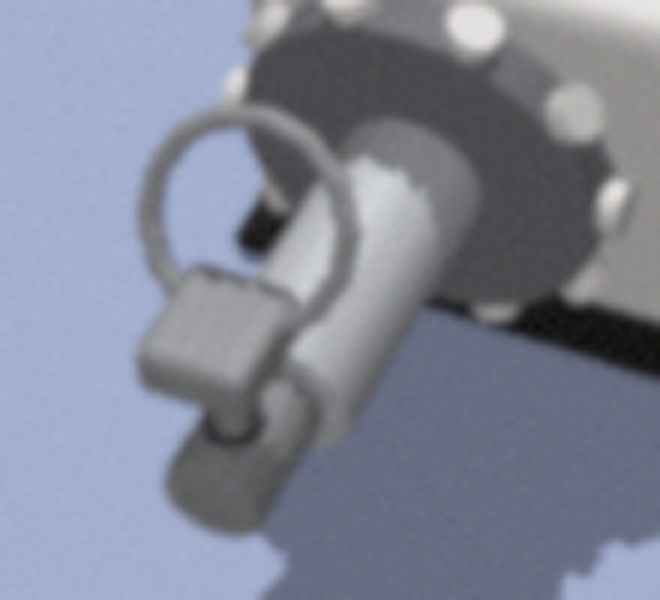

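View pics/tc.png

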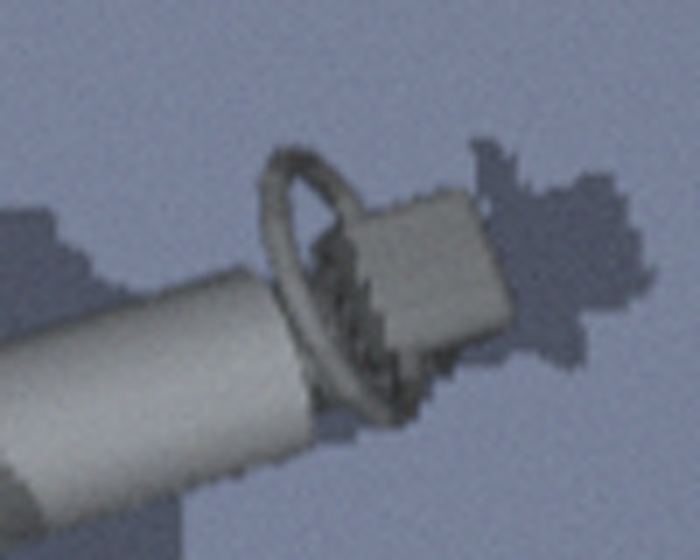

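```bash
cat > h.py <<'E'
import numpy as np, cv2
from scipy.optimize import least_squares
def ray(s,p):
    u=cv2.undistortPoints(np.array([[p]],float),s["intrinsics"],s["dist"])[0,0]
    d=s["T"][:3,:3]@np.r_[u,1]; return s["T"][:3,3],d/np.linalg.norm(d)
def atz(s,p,z):
    o,d=ray(s,p); return o+d*(z-o[2])/d[2]
def proj(s,P):
    Ti=np.linalg.inv(s["T"]); P=np.atleast_2d(P).astype(float)
    return cv2.projectPoints(P,cv2.Rodrigues(Ti[:3,:3])[0],Ti[:3,3],s["intrinsics"],s["dist"])[0][:,0]
def tri(ss,ps):
    A=np.zeros((3,3));b=np.zeros(3)
    for s,p in zip(ss,ps):
        o,d=ray(s,p);M=np.eye(3)-np.outer(d,d);A+=M;b+=M@o
    return np.linalg.solve(A,b)
def model(h,yaw,ring,lower=0.123):
    # polylines in world; h=head top centre xyz
    c,s=np.cos(yaw),np.sin(yaw);R=np.array([[c,-s,0],[s,c,0],[0,0,1]])
    L=[]
    for z in (0,-.014): L.append(np.array([[.014,.013,z],[.014,-.013,z],[-.014,-.013,z],[-.014,.013,z],[.014,.013,z]]))
    t=np.linspace(0,2*np.pi,40)
    a=ring-np.pi/3  # from upright, toward +x
    ax=np.array([np.sin(a),0,np.cos(a)]);hg=np.array([-.004,0,-.007])
    for r in (.0205,.0255): L.append(hg+.023*ax+r*(np.cos(t)[:,None]*ax+np.sin(t)[:,None]*np.array([0,1,0])))
    za=.075-h[2]
    for x,r in ((.014,.012),(-.017,.018),(-.087,.018),(-.087,.0515)):
        L.append(np.c_[np.full(40,x),r*np.cos(t),za+r*np.sin(t)])
    return [l@R.T+h for l in L]
def overlay(s,L,f,x0,y0,w,hh,k):
    im=cv2.resize(s["color"][y0:y0+hh,x0:x0+w,::-1],None,fx=k,fy=k,interpolation=2)
    for l in L:
        p=((proj(s,l)-[x0,y0]+.5)*k).astype(np.int32); cv2.polylines(im,[p],False,(0,0,255),1)
    cv2.imwrite(f,im)
E
python3 - <<'E'
from bench import env
from h import *
S=env.snapshot("scene");T=env.snapshot("top")
P=tri([S,T],[(237,313.8),(481.3,217.7)]);print(P)
off=np.array([420,180])
c=[atz(T,np.array(q)/7+off-.5,P[2])[:2] for q in [(355,220),(465,190),(510,305),(392,348)]]
print(np.array(c),[np.degrees(np.arctan2(*(b-a)[::-1])) for a,b in ((c[0],c[1]),(c[3],c[2]))])
print(P)
# sleeve axis at z .075 : silhouettes edges mid
m=[ (atz(T,np.array(q)/7+off-.5,.075)[:2]+atz(T,np.array(r)/7+off-.5,.075)[:2])/2 for q,r in (((0,345),(50,530)),((240,268),(300,450)))]
print(m,np.degrees(np.arctan2(*(m[1]-m[0])[::-1])))
yaw=np.arctan2(*(m[1]-m[0])[::-1])
L=model(P,yaw,.3)
overlay(S,L,"pics/os.png",190,240,140,100,5); overlay(T,L,"pics/ot.png",370,180,150,110,5)
E
```

```text
[ 0.57083221 -0.25072126  0.12160518]
[[ 0.57824548 -0.23943772]
 [ 0.58311173 -0.25839342]
 [ 0.5629826  -0.26466452]
 [ 0.55595145 -0.24431791]] [np.float64(-75.602115713236), np.float64(-70.93645498317639)]
[ 0.57083221 -0.25072126  0.12160518]
[array([ 0.55060324, -0.18858584]), array([ 0.56411862, -0.23318519])] -73.14110261858106
```

View pics/os.png

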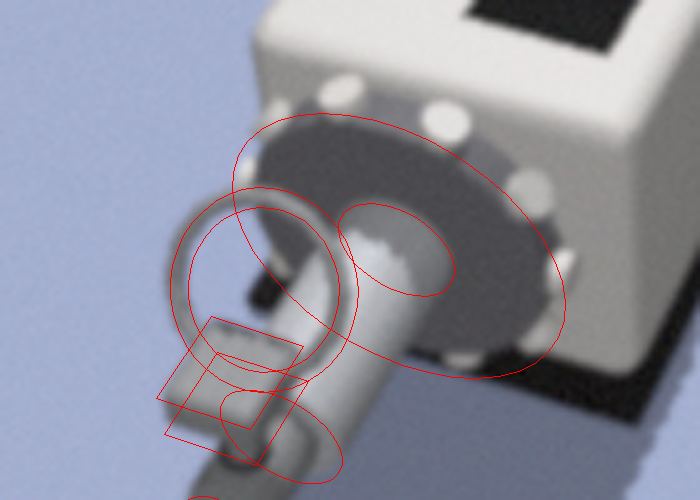

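View pics/ot.png

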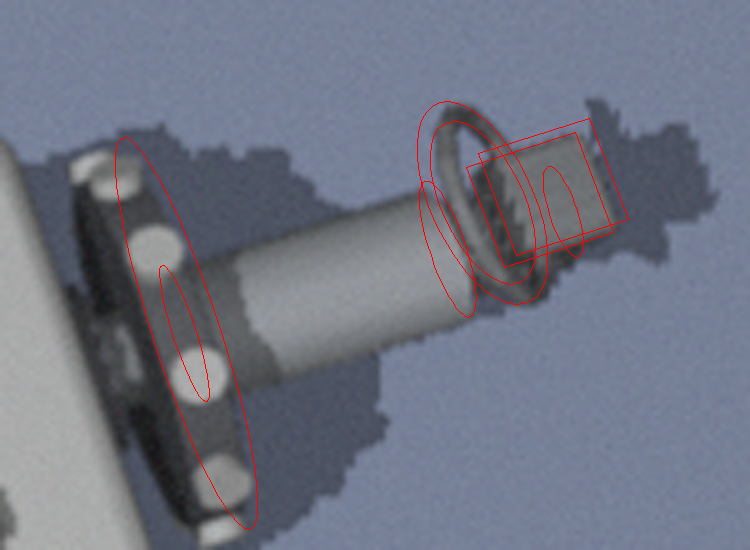

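Run:
```python
from bench import env
from h import *
st=env.state();print(st["tool_rot"].round(3) if hasattr(st["tool_rot"],"round") else st["tool_rot"])
W=env.snapshot("wrist");R=np.array(st["tool_rot"]);print("cam in tool",R.T@(W["T"][:3,3]-st["ee_pos"]),R.T@W["T"][:3,2])
h=np.array([.5708,-.2507,.1225]);yaw=np.radians(-73.1);u=np.array([np.cos(yaw),np.sin(yaw),0]);z=np.array([0,0,-1.])
for sg in (1,-1):
    y=sg*u; M=np.c_[np.cross(y,z),y,z]
    p=h+[0,0,.186+.06]; print(sg,env.ik(p,M))
```

```text
[[ 0.266  0.964 -0.   ]
 [ 0.964 -0.266 -0.   ]
 [-0.001 -0.    -1.   ]]
cam in tool [-0.0008384  -0.07740468  0.01874106] [-5.67544507e-05  2.72060151e-01  9.62280246e-01]
1 [-4.54757508e-01  1.62798245e-02  1.60481179e+00 -4.44089210e-16
  1.52050104e+00 -7.49718152e-01]
-1 [-4.54757508e-01  1.62798245e-02  1.60481179e+00 -4.44089210e-16
  1.52050104e+00  2.39187450e+00]
```

Run:
```python
from bench import env
from h import *
yaw=np.radians(-73.1);u=np.array([np.cos(yaw),np.sin(yaw),0]);z=np.array([0,0,-1.])
y=-u;M=np.c_[np.cross(y,z),y,z];h=np.array([.5708,-.2507,.1225])
q=list(env.state()["qpos"]);q[0]=-.45;q[5]=2.39;env.set_joints(q)
env.movep(h+.05*u+[0,0,.186+.09],M)
W=env.snapshot("wrist");cv2.imwrite("pics/w1.png",W["color"][:,:,::-1]);print(env.state()["clock"],env.state()["ee_pos"])
L=model(h,yaw,.3);overlay(W,L,"pics/w1o.png",0,0,640,480,1)
```

```text
4.2 [ 0.58519374 -0.29857699  0.39868909]
```

View pics/w1o.png

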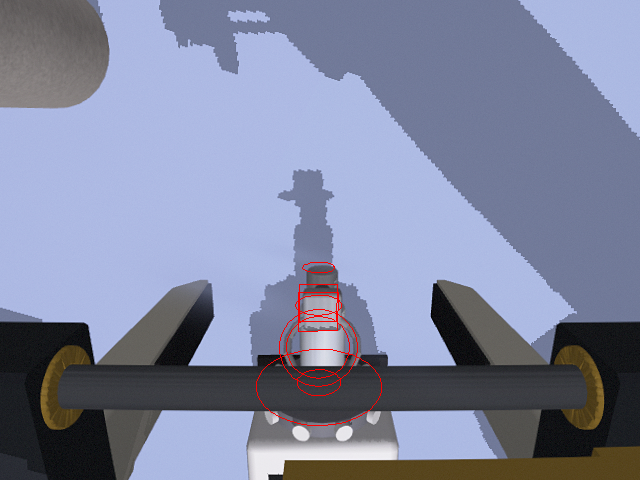

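Run:
```python
import cv2
a=cv2.imread("pics/w1.png")[255:375,250:390]
cv2.imwrite("pics/w1c.png",cv2.resize(a,None,fx=5,fy=5,interpolation=2))
a=cv2.imread("pics/w1o.png")[255:375,250:390]
cv2.imwrite("pics/w1oc.png",cv2.resize(a,None,fx=5,fy=5,interpolation=2))
```

```text
(no output)
```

View pics/w1c.png

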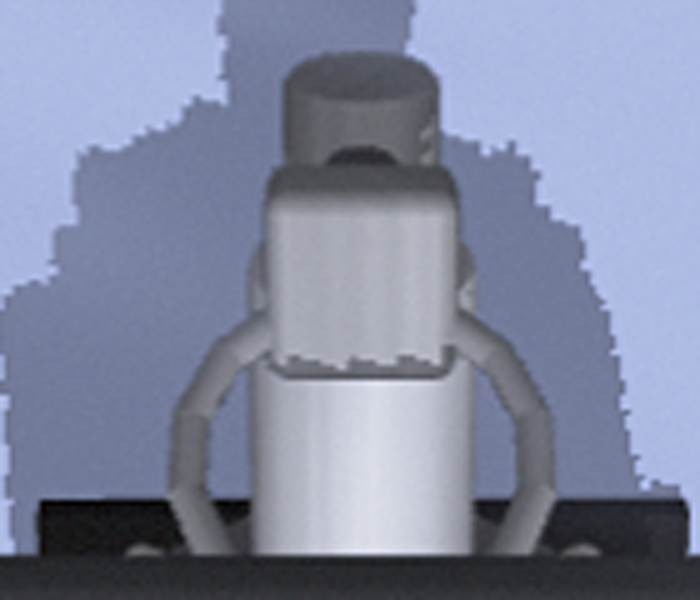

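View pics/w1oc.png

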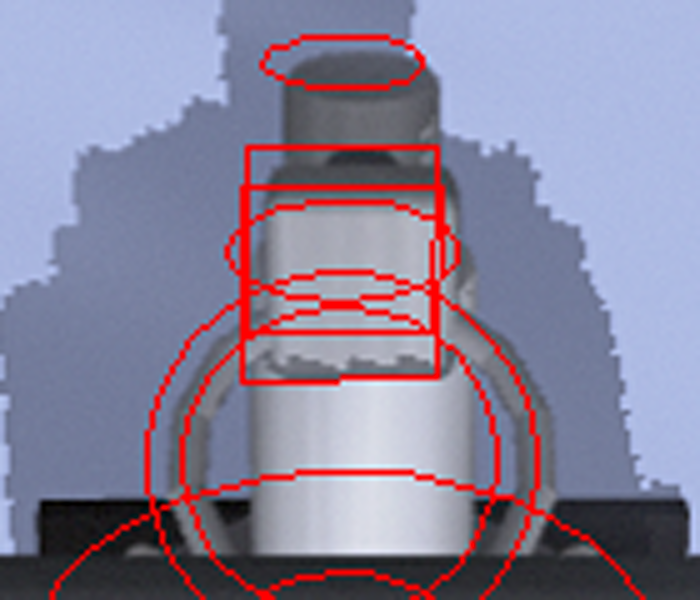

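Run:
```python
from bench import env
from h import *
S=env.snapshot("scene");T=env.snapshot("top");W=env.snapshot("wrist")
yaw=np.radians(-73.1);u=np.array([np.cos(yaw),np.sin(yaw),0])
h=np.array([.5708,-.2507,.1225])+.0018*W["T"][:3,0]-.001*u; h[2]=.1225;print(h,W["T"][:3,0])
L=model(h,yaw,.3)
overlay(S,L,"pics/a.png",190,240,140,100,4);overlay(T,L,"pics/b.png",400,180,120,100,4);overlay(W,L,"pics/c.png",250,255,140,120,4)
a,b,c=[cv2.imread(f"pics/{k}.png") for k in "abc"]
b=cv2.resize(b,None,fx=.5,fy=.5) if 0 else b
# panel
H=cv2.hconcat([cv2.copyMakeBorder(i,0,480-i.shape[0],0,0,0) for i in (a,b,c)])
cv2.imwrite("pics/d.png",cv2.resize(H,None,fx=.5,fy=.5));
```

```text
[ 0.56878736 -0.25026751  0.1225    ] [-9.56634489e-01 -2.91290482e-01  5.57170869e-04]
```

View pics/b.png

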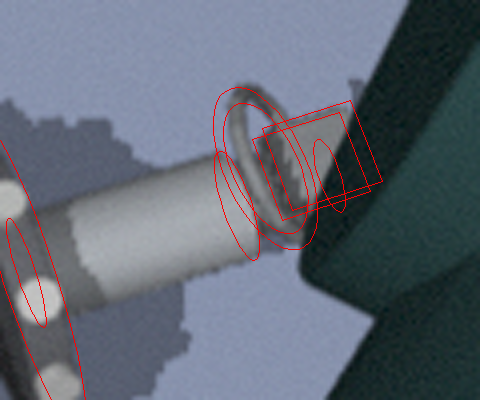

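View pics/a.png

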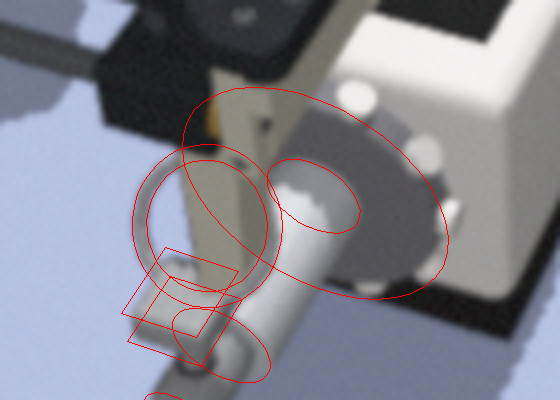

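```bash
cat >> h.py <<'E'
HX=np.array([.5688,-.2503]);YAW=np.radians(-73.1);U=np.array([np.cos(YAW),np.sin(YAW),0]);Z=np.array([0,0,-1.])
M0=np.c_[np.cross(-U,Z),-U,Z]
def tip(x,z): # TCP position for fingertip centre at shaft coord x, height z (m)
    return np.r_[HX,0]+x*U+np.array([0,0,z+.186])
E
python3 - <<'E'
from bench import env
from h import *
env.gripper_to(0,effort=20)
print(env.state()["gripper_width"])
f0=np.array(env.state()["ft_force"])
env.move_straight(tip(.005,.15),M0,v=.1)
env.move_straight(tip(.005,.13),v=.06)
for z in np.arange(.126,.0994,-.003):
    env.move_straight(tip(.005,z),v=.04); s=env.state(); print(round(z,4),s["ee_pos"][2]-.186,(np.array(s["ft_force"])-f0).round(1))
print(s["clock"])
for n in("scene","wrist"):
    W=env.snapshot(n);cv2.imwrite(f"pics/{n}2.png",W["color"][:,:,::-1])
    c=W["color"][255:375,250:390] if n=="wrist" else W["color"][240:340,190:330]
    cv2.imwrite(f"pics/{n}2c.png",cv2.resize(c[:,:,::-1],None,fx=5,fy=5,interpolation=2))
E
```

```text
0.00038622159594103747
0.126 0.1258622157802886 [ 1.4 -0.   0.5]
0.123 0.12284046734924464 [0.8 0.5 0.1]
0.12 0.11983996539160785 [0.5 0.4 1.6]
0.117 0.11673003058179782 [0.9 0.6 1. ]
0.114 0.11371017825781299 [0.4 0.9 1.1]
0.111 0.1106938041335121 [0.8 0.4 0.1]
0.108 0.10768753972766398 [ 1.1 -0.2  0.1]
0.105 0.10467494708849429 [0.9 0.6 0.8]
0.102 0.10170294178703537 [ 1.8 -0.5  0.8]
9.4583
```

View pics/scene2c.png

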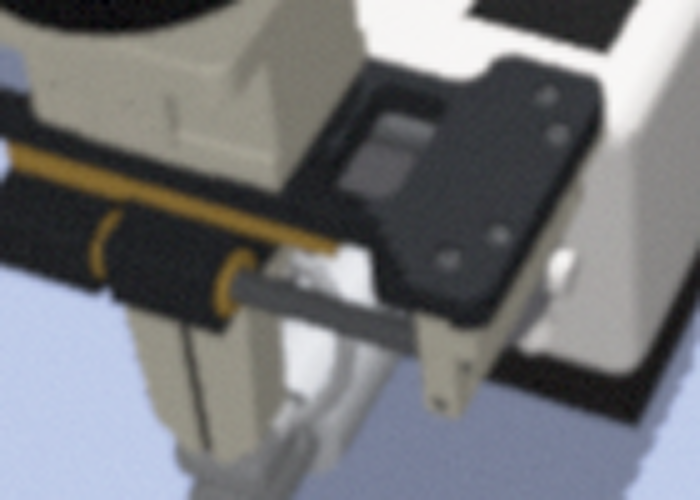

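View pics/wrist2c.png

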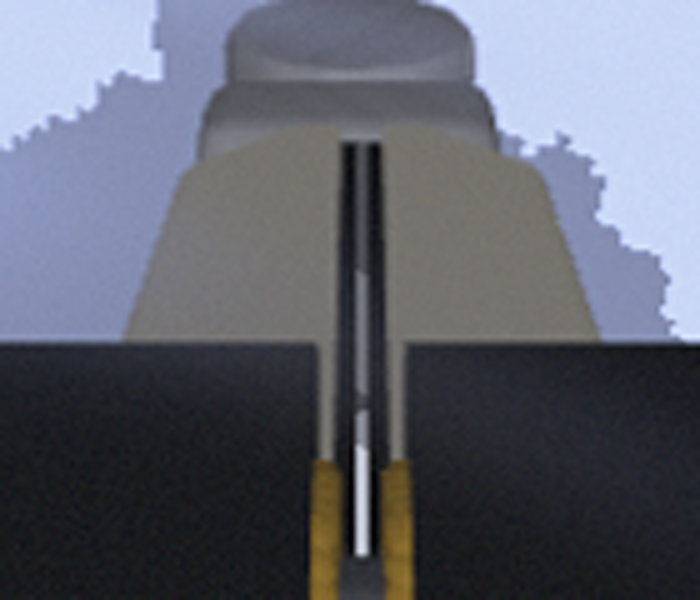

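Run:
```python
from bench import env
from h import *
for z in (.1005,.0995):
    env.move_straight(tip(.005,z),v=.02); s=env.state(); print(z,s["ee_pos"][2]-.186,np.round(s["ft_force"],1))
env.sleep(.15)
env.move_straight(tip(.005,.16),v=.15)
env.move_straight(tip(.06,.19),v=.2)
print(env.state()["clock"])
for n in("scene","wrist"):
    W=env.snapshot(n);cv2.imwrite(f"pics/{n}3.png",W["color"][:,:,::-1])
    h=np.r_[HX,.101]; L=model(h,YAW,.3)
    overlay(W,L,f"pics/{n}3c.png",*((250,235,140,120) if n=="wrist" else (190,240,140,100)),5)
```

```text
0.1005 0.10130364076445736 [-4.3  0.8  8.2]
0.0995 0.10119795977430385 [-8.2  2.5 15.3]
11.225
```

View pics/scene3c.png

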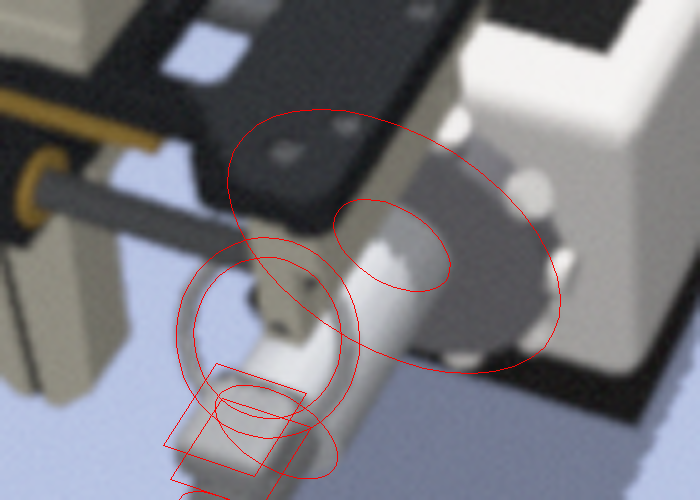

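View pics/wrist3c.png

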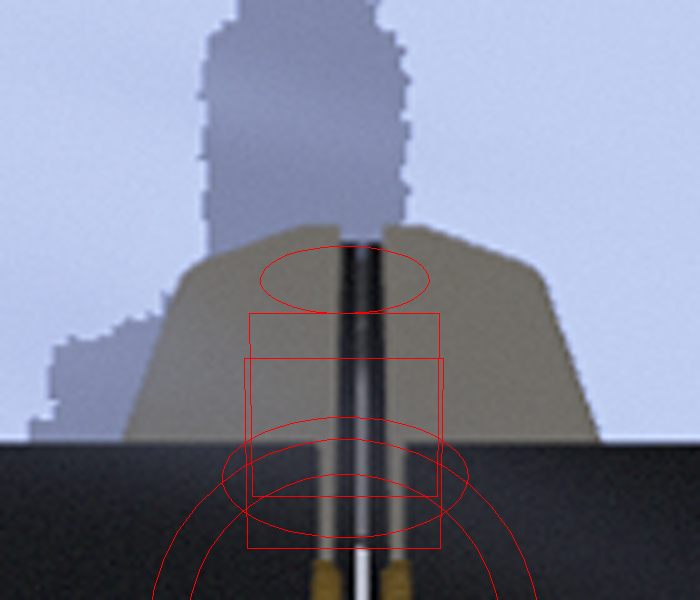

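Run:
```python
from bench import env
from h import *
env.move_straight(tip(.05,.178),v=.2)
env.move_straight(tip(-.056,.178),v=.2)
env.move_straight(tip(-.056,.112),v=.12)
s=env.state();print(s["clock"],np.round(s["ft_force"],1))
for x in (-.04,-.02,0.0):
    env.move_straight(tip(x,.112),v=.08); s=env.state();print(x,np.round(s["ft_force"],1))
print(s["clock"])
for n in("scene","top","wrist"):
    W=env.snapshot(n);cv2.imwrite(f"pics/{n}4.png",W["color"][:,:,::-1])
c=cv2.imread("pics/scene4.png")[220:380,150:350];cv2.imwrite("pics/s4c.png",cv2.resize(c,None,fx=3.7,fy=3.7,interpolation=2))
```

```text
12.9583 [-0.2  0.3 -0.3]
-0.04 [-0.   1.3  0.4]
-0.02 [-0.6 -0.4  0.4]
0.0 [-0.5  0.3 -0. ]
14.1083
```

View pics/s4c.png

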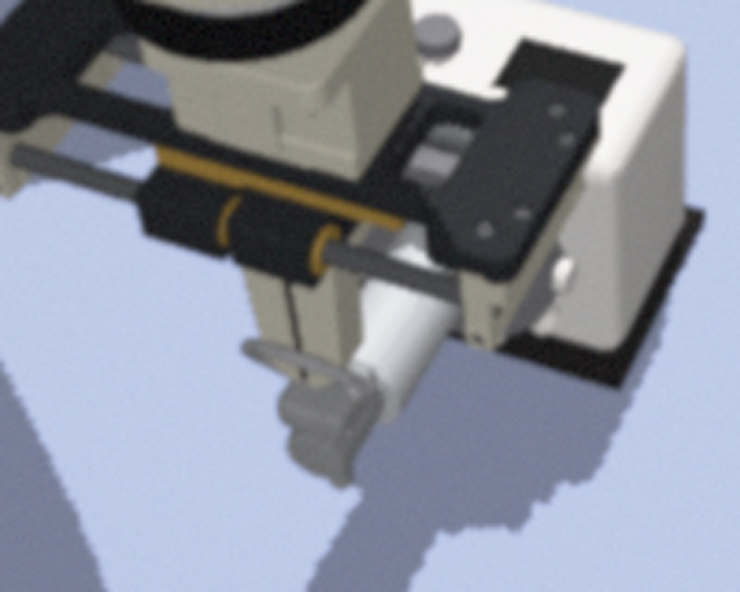

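View pics/wrist4.png

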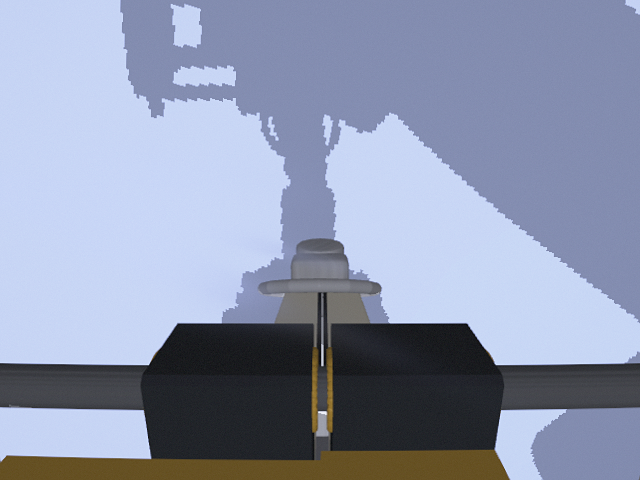

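The ring now stands just past upright in front of the fingers (wrist view, (320,287)), and the head is seated. I'll carry the sweep on over the free end.

Run:
```python
from bench import env
from h import *
for x,z in ((.02,.112),(.036,.110),(.037,.095),(.035,.08),(.031,.070),(.027,.064),(.0255,.061)):
    env.move_straight(tip(x,z),v=.06); s=env.state();print(x,z,(s["ee_pos"]-tip(x,z)).round(4),np.round(s["ft_force"],1))
    if np.linalg.norm(s["ft_force"])>25: break
print(s["clock"])
W=env.snapshot("scene");c=W["color"][220:380,150:350,::-1];cv2.imwrite("pics/s5c.png",cv2.resize(c,None,fx=3.7,fy=3.7,interpolation=2))
W=env.snapshot("wrist");cv2.imwrite("pics/w5.png",W["color"][:,:,::-1])
```

```text
0.02 0.112 [ 0.     -0.0004 -0.0001] [ 0.7 -0.3 -1. ]
0.036 0.11 [ 0.     -0.0002 -0.    ] [-0.4  0.5 -0.4]
0.037 0.095 [-0.0001  0.0001 -0.0006] [-0.3 -0.4  0.2]
0.035 0.08 [-0.0001  0.0001 -0.0005] [0.7 0.5 0.3]
0.031 0.07 [-0.0001  0.0002 -0.0005] [ 0.1 -0.2  0.2]
0.027 0.064 [-0.0001  0.0002 -0.0004] [-0.9 -0.2  0.4]
0.0255 0.061 [-0.      0.0001 -0.0001] [ 1.  -0.2  1. ]
16.8083
```

View pics/s5c.png

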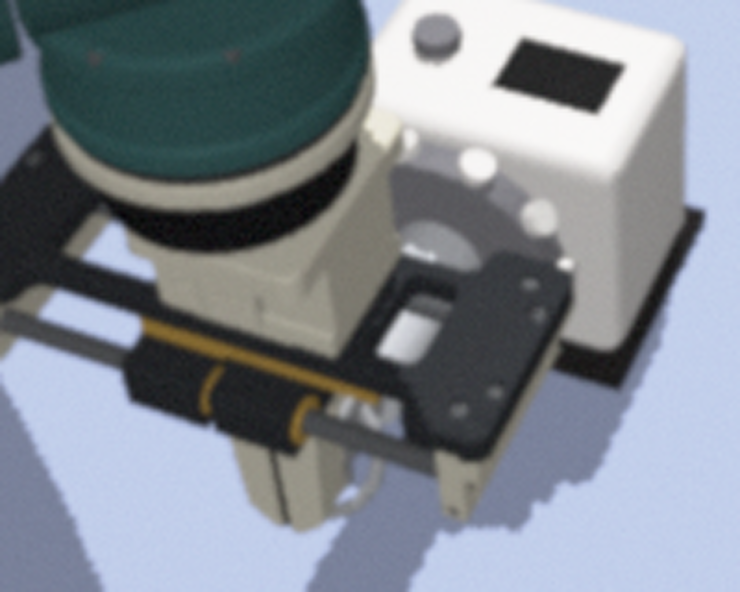

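View pics/w5.png

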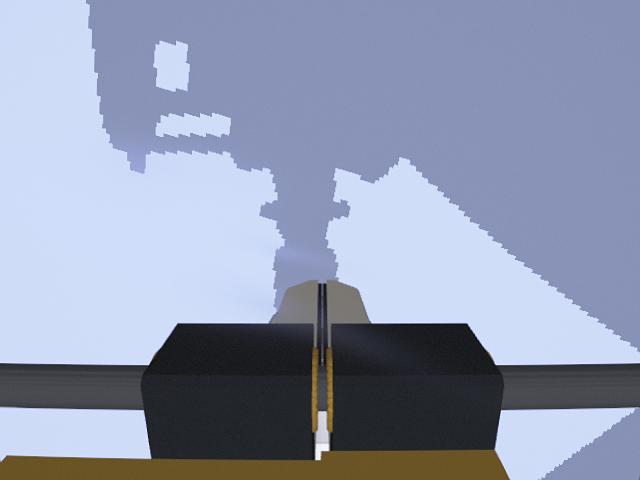

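Run:
```python
from bench import env
from h import *
for z in (.0598,.0588,.0578):
    env.move_straight(tip(.0248,z),v=.02); s=env.state();print(z,s["ee_pos"][2]-.186,np.round(s["ft_force"],1))
    if abs(s["ft_force"][2])>8: break
env.sleep(.2)
env.move_straight(tip(.03,.10),v=.1)
env.move_straight(tip(.03,.19),v=.2)
env.move_straight(tip(.0,.30),v=.2)
q=list(env.state()["qpos"]);q[0]-=.5;env.set_joints(q)
print(env.state()["clock"])
for n,b in(("scene",(200,250,120,120)),("top",(400,170,140,100))):
    W=env.snapshot(n);L=model(np.r_[HX,.101],YAW,3.5);
    overlay(W,[],f"pics/{n}6.png",*b,5);overlay(W,L[2:4],f"pics/{n}6o.png",*b,5)
```

```text
0.0598 0.0599028285621484 [-0.8 -0.   2.5]
0.0588 0.05939592228810958 [-0.9  3.   6.3]
0.0578 0.05906877689400519 [-4.   3.7 13.5]
20.925
```

View pics/scene6o.png

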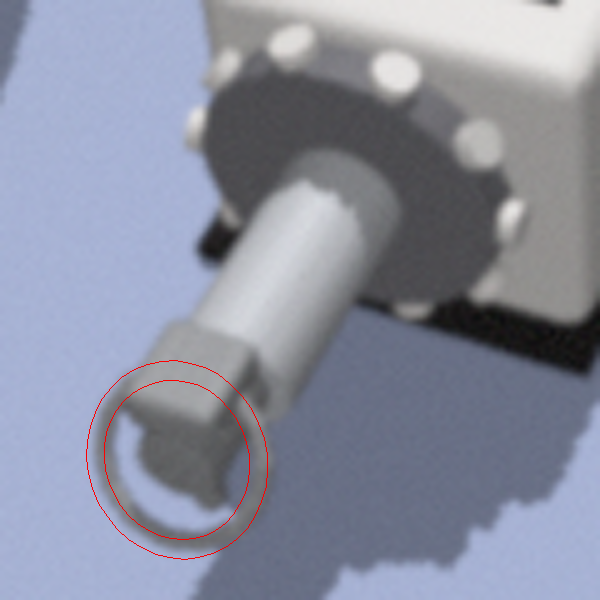

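View pics/scene6.png

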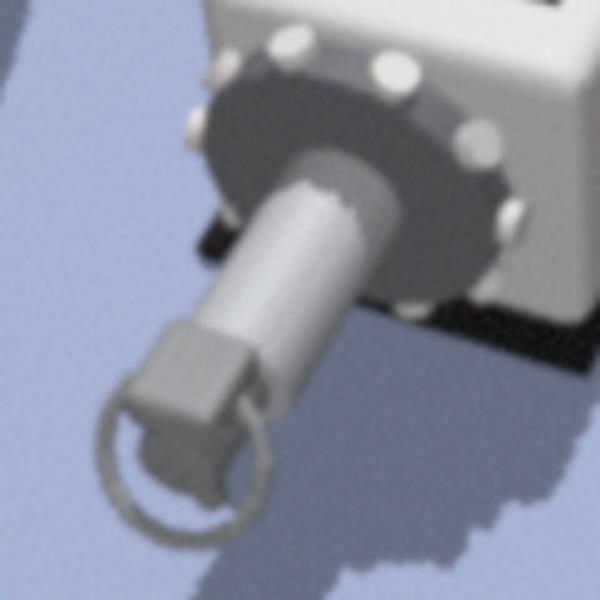

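View pics/top6o.png

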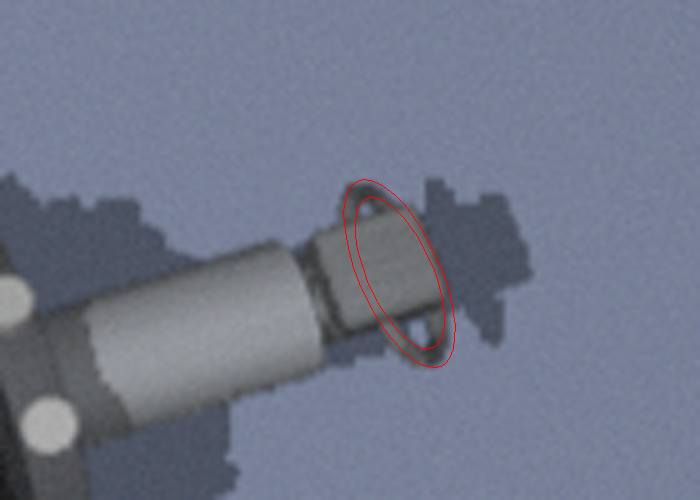

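The ring is down over the free end (scene crop (185,450); top view matches about 3.5 rad), and the head sits on the shaft. The arm is clear, so I'm handing in.

Run:
```python
from bench import env
print(env.state()["ft_force"]); env.job_done()
```

```text
[ 0.484069   -0.37866166 -0.01720174]
the job is handed in; nothing more can be done
```

The wheel rotator's linchpin is pushed home and its ring is swung over the shaft's free end and down. I handed the job in at about 21 s on the clock, and no verdict was reported.

- **Pin:** I pushed the head down with the closed fingers until it stopped hard at 101.2 mm, pressing with about 15 N. Nominal home is 101 mm. The ring was still leaning back at that point.
- **Ring:** I swept it over the end from behind and pressed it down until the force rose to 13.5 N, with the fingertips at 59 mm. That is where the ring's stop should be. In the last top picture the ring matches a model drawn at about 3.5 rad, and the head still sits on the shaft.
- **Empty rotator:** I kept the arm well clear of it and sent no move near it. I did not check it in a final close-up.
- **Arm at hand-in:** The arm was clear of everything, with the wrist force near zero.
- **Camera disagreement:** The scene camera disagreed with the other two by about 2 mm, within the stated calibration. This did not affect the result.

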